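Lock the analyser's access panel

TASK

The access panel on top of the bench analyser has sprung ajar. Set the fingertips in the slot of one quarter-turn fastener, press the panel down flush and keep it down while you turn the fastener clockwise as far as it goes, then do the same with the other fastener so that the panel stays locked down by itself. Press gently, do not lift the panel, and leave everything else standing where it is.

Things in the scene. Friction and masses are not known exactly. Their poses are not given: they have to be found in the camera images.
- analyser: low white bench analyser, fixed to the table, 360 (x) x 400 (y) x 130 mm high; origin at the centre of its underside, z up; its -x side is the front, towards the robot. The hinged metal access panel, 220 x 320 mm, is let into its top, flush when shut, with the two fasteners near its front edge
- panel (a joint): opening angle of the access panel (rad), hinged along its far edge, 220 mm behind its front edge: 0 = flush, hard stop. A springy gasket holds it ajar at 0.06 to 0.09 (front edge 13 to 20 mm up). Pressing it flush at a fastener takes about 5 N; it springs up again when let go unless a fastener is locked. Locked it reads about 0.01 to 0.02 (front edge 3 mm up)
- panel_edge (a point): middle of the panel's front upper edge, 130 mm above the table when the panel is flush
- fastener_left (a joint): turn of the left fastener (rad): 0 = unlocked, slot along the panel's front edge; grows CLOCKWISE seen from above to a hard stop at 1.57 = locked, slot pointing at the front edge and the black lock mark. Starts at 0 to 0.5. Friction 0.05 N m. Its hidden cam is blocked near 1.1 unless the panel is held down (front edge within 3 mm of flush); past that it holds the panel down itself
- fastener_left_slot (a point): centre of the slot's floor, left fastener, turns with it; y axis along the slot, z up. Metal turntable 90 mm across in a fixed collar (102 mm outside, rim 14 mm above this point). Slot 70 long, 40 wide, 14 mm deep, through the centre: shut fingertips fit in. Panel down: 132 mm above the table (ajar 9 to 14 mm higher), at x = -85, y = +85 mm in the analyser's frame
- fastener_right (a joint): turn of the right fastener (rad): 0 = unlocked, slot along the panel's front edge; grows CLOCKWISE seen from above to a hard stop at 1.57 = locked, slot pointing at the front edge and the black lock mark. Starts at 0 to 0.5. Friction 0.05 N m. Its hidden cam is blocked near 1.1 unless the panel is held down (front edge within 3 mm of flush); past that it holds the panel down itself
- fastener_right_slot (a point): centre of the slot's floor, right fastener, turns with it; y axis along the slot, z up. Metal turntable 90 mm across in a fixed collar (102 mm outside, rim 14 mm above this point). Slot 70 long, 40 wide, 14 mm deep, through the centre: shut fingertips fit in. Panel down: 132 mm above the table (ajar 9 to 14 mm higher), at x = -85, y = -85 mm in the analyser's frame
- vial: amber glass vial with black cap, 26 mm across, 50 tall, loose on the analyser's rear deck; origin at the centre of its underside
- pan_tin: round steel tin, 48 mm across, 18 high, loose on the analyser's rear deck; origin at the centre of its underside
- allen_block: black plastic key holder block 30 x 60 x 22 mm, loose on the analyser's rear deck; origin at the centre of its underside
- beaker: empty glass beaker, 70 mm across, 90 tall, on the table to the left; origin at the centre of its underside
- wash_bottle: white plastic bottle, 64 mm across, 150 tall, on the table to the left; origin at the centre of its underside
- screwdriver: screwdriver lying on the table to the right; not needed
- mortar: white ceramic bowl, 90 mm across, 60 high, on the table to the right; origin at the centre of its underside

How it is judged:
At the end, for the whole second after the job is handed in: Both fasteners are turned clockwise to within 0.15 rad of their stop (above 1.42 rad) and the panel, let go, stays down (below 0.03 rad) and at rest (value of joint each of fastener_left, fastener_right above 1.42 rad and value of joint panel below 0.03 rad and velocity of joint panel below 0.05 rad/s); the robot touches nothing.
It fails at once if the panel is lifted open (above 0.14 rad) (value of joint panel above 0.14 rad).
It fails at once if the panel or a fastener is pressed or pushed with more than 80 N (contact force between the fingers and analyser above 80 N).
It fails at once if a loose bystander is pushed, lifted or carried more than 20 mm from its place (distance of any of vial, pan_tin, allen_block, beaker, wash_bottle, screwdriver, mortar from where it was at the start of the episode above 0.02 m).
It also fails if it takes over 58 s, if anything falls off the work surface, if the arm or the gripper's body presses on something with over 40 N, if the wrist force passes 120 N, or if a joint passes its speed limit or range.

ROBOT

A 7-joint arm with a two-finger parallel gripper is mounted at the origin on the work surface. World frame = base frame: x ahead of the robot, y to its left, z up, the work surface at z = 0. Lengths are in m, angles in rad, forces in N, time in s.
With the tool pointing down it reaches from about 0.425 to 0.925 m from the base axis. Payload 6.8 kg.
Tool frame: the origin (TCP) lies at the very end of the fingers, on their centre line; the grasp point (between the pads) lies 19 mm behind it (bot.grip_depth is the distance from the TCP to the grasp point, in m); z points along the fingers, y is the direction in which the jaws open and shut (so a half turn about z gives the same grasp; the last joint's range is limited). The gripper opens to 85 mm and grips with 20 to 120 N. Pads are 22 mm wide; open, the fingers measure 114 mm over their backs; the gripper's body (76 mm by 85 mm) begins 54 mm behind the grasp point. The pads swing forward as they close: fully open they stand 13 mm farther back than shut.
Start: joints at [1.054, 0.477, 0.022, 1.555, -0.011, 1.109, -0.083], TCP at [0.268, -0.619, 0.231] pointing down, gripper open.
Joint ranges: [-2.96, 2.96], [-0.34, 2.1], [-1.41, 1.46], [0.24, 2.44], [-1.37, 4.51], [0.17, 1.92], [-2.96, 2.96]. Speed limits (rad/s): [2.39, 2.39, 3.14, 3.14, 3.14, 3.14, 3.14].

INTERFACE

Orientations are given as a unit quaternion [w, x, y, z].
In Python, from station import bot gives the robot as it stands.
- The arm moves only by the tool step_arm, never from a script. Its argument "increments" is a list of rows, each a list of 7 numbers: the shift along the world's x, y, z in m, then the turn, a rotation vector about the world's x, y, z in degrees, then the gripper command: -1 is fully open, 1 is shut, values between are in proportion. In form: [[dx, dy, dz, rx, ry, rz, fingers], ...]. A call has 1 to 10 rows; each row is the pose to reach, as a shift and turn from the pose commanded when the call began; what a row does not reach only later rows make up. A row lasts 1/12 s, in which the tool goes at most 41.7 mm and 7.16 degrees, less where a joint would pass 70% of its speed; a pose out of reach is approached as far as the arm can. A call with a gripper value outside its range is refused whole. The fingers move at their own pace and stop on an object; "force" is the grip in N (left out, the last holds). Time passes only in rows, so rows that repeat a pose let the fingers close. It gives the time, the measured TCP pose, the force and the opening at its end, in the units of the state.
- bot.get_obs(): the state, without advancing time (a new reading comes with each control period).
- bot.read_camera(name): name is "scene" or "side" or "wrist"; returns a dict with "color" (480x640x3 uint8, red, green, blue), "intrinsics" (3x3 intrinsics, pixels), "D" ([k1, k2, p1, p2, k3] as OpenCV has them; the pictures are not rectified), "extrinsics" (4x4, takes a point from camera to world coordinates). Camera axes: x right, y up, looking along -z (the intrinsics and any distortion apply to the point x, -y, -z); pixel columns grow to the right and rows downward; lengths in m; the calibration is good to about 2 mm. A picture is of the moment at which its call begins. There is no depth.
- bot.hand_in(): hands the job in, once; it reports no verdict.
Trained networks look in the newest picture that a camera, given by its name, has taken for a name from the list of things; names that differ only in an ending like _2 or _b are one class to them, and where a whole thing is asked for, a point or a joint stands for the part that bears it (a point fixed in the world has none). Each returns a list of dicts, best first, with "conf" (0 to 1); they miss things now and then, are a little off and sometimes report something else, mostly with a low value. They report only what shows in the picture. A call takes as long as a camera call.
- bot.recognise(thing, camera): "location" ([column, row] as shares, 0 to 1, of the picture: columns of its width, rows of its height, amid what is visible of it).
- bot.place_of(thing, camera): "location" ([column, row] as shares, 0 to 1, of the picture: columns of its width, rows of its height: a listed point, or the origin of a listed thing).
The state is a dict: "t": time; "q": joint angles; "joint_vel": joint speeds; "joint_torque": joint torques, N m; "eef_pos": TCP position; "tool_rot": TCP orientation; "contact_force": force on the tool from outside, world axes, zero at the start; "torque": the same for the moment, N m; "gripper_width": opening from 0.0 (shut) to 1.0 (fully open).
Only numpy, scipy, OpenCV 4.12 (cv2) and the standard library are available. Lean on these libraries where they do the work, as an engineer would, in place of code of your own. Each camera call takes 0.05 s, during which the arm holds its last target.

## Working session

There is one attempt and no reset: what is moved stays moved. The work goes in short steps, Python scripts to look and compute and a tool call to move; the robot and the scene stay as the last step left them, time stands still between calls to the robot, and variables do not carry over. Pictures are saved under pics/ and viewed, and the job is handed in when it is done.

Besides the shell and the picture viewer there is one more tool, called after ">>>" as name(argument=value, ...), one argument or row to a line, values as JSON. step_arm: Moves the arm, as the interface text tells. Its arguments: {"type":"object","properties":{"increments":{"type":"array","items":{"type":"array","items":{"type":"number"}}},"force":{"type":"number"}},"required":["increments"]}

```bash
mkdir -p pics; cat > h.py <<'E'
import numpy as np, cv2, json
from station import bot
def ray(cam,uv):
    K=np.array(cam["intrinsics"]);D=np.array(cam["D"],float);T=np.array(cam["extrinsics"])
    p=cv2.undistortPoints(np.array([[uv]],float),K,D)[0,0]
    d=T[:3,:3]@np.array([p[0],-p[1],-1.0]);return T[:3,3],d
def onz(cam,uv,z):
    o,d=ray(cam,uv);return o+d*(z-o[2])/d[2]
def proj(cam,P):
    K=np.array(cam["intrinsics"]);D=np.array(cam["D"],float);T=np.array(cam["extrinsics"])
    c=np.linalg.inv(T)@np.append(P,1);return cv2.projectPoints(np.array([[[c[0],-c[1],-c[2]]]]),np.zeros(3),np.zeros(3),K,D)[0][0,0]
def save(cam,n): cv2.imwrite("pics/"+n,cv2.cvtColor(cam["color"],cv2.COLOR_RGB2BGR))
E
python3 - <<'E'
from h import *
o=bot.get_obs();print({k:np.round(v,3).tolist() for k,v in o.items()})
for c in ["scene","side","wrist"]:
    cam=bot.read_camera(c);save(cam,c+"0.png")
    print(c,np.round(np.array(cam["extrinsics"])[:3,3],3))
    if c=="wrist":continue
    for t,z in [("fastener_left_slot",.142),("fastener_right_slot",.142),("panel_edge",.147),("analyser",0),("beaker",0),("wash_bottle",0),("mortar",0),("vial",.13)]:
        for r in bot.place_of(t,c)[:2]:
            uv=np.array(r["location"])*[640,480];print(t,round(r["conf"],2),uv.round(),onz(cam,uv,z).round(4))
E
```

```text
{'t': 0.0, 'q': [1.054, 0.478, 0.022, 1.556, -0.012, 1.109, -0.083], 'joint_vel': [-0.0, 0.0, 0.0, -0.002, -0.0, -0.0, -0.0], 'joint_torque': [0.0, -59.644, 1.608, -28.119, 0.012, 0.009, 0.0], 'eef_pos': [0.268, -0.619, 0.23], 'tool_rot': [-0.001, 0.979, 0.203, -0.0], 'contact_force': [-0.665, -0.451, -0.731], 'torque': [0.037, 0.004, 0.009], 'gripper_width': 1.001}
scene [1.183 0.579 0.95 ]
fastener_left_slot 0.7 [362. 230.] [0.5463 0.0802 0.142 ]
fastener_right_slot 0.73 [322. 187.] [ 0.5091 -0.0873  0.142 ]
panel_edge 0.79 [365. 196.] [0.4606 0.0131 0.147 ]
analyser 0.94 [315. 265.] [ 0.6112 -0.0044  0.    ]
beaker 0.8 [497. 336.] [0.4612 0.4247 0.    ]
beaker 0.17 [427. 383.] [0.6655 0.3878 0.    ]
wash_bottle 0.87 [429. 381.] [0.6587 0.3873 0.    ]
mortar 0.57 [210. 192.] [ 0.6389 -0.4121  0.    ]
vial 0.43 [428. 381.] [0.7322 0.412  0.13  ]
side [0.331 0.608 0.959]
fastener_left_slot 0.64 [348. 276.] [0.5403 0.0846 0.142 ]
fastener_left_slot 0.45 [294. 216.] [ 0.7367 -0.0292  0.142 ]
fastener_right_slot 0.84 [386. 227.] [ 0.5105 -0.0906  0.142 ]
panel_edge 0.25 [318. 452.] [0.4389 0.4512 0.147 ]
analyser 0.7 [383. 229.] [ 0.547  -0.1992  0.    ]
analyser 0.66 [336. 274.] [ 0.6074 -0.0012  0.    ]
beaker 0.78 [316. 452.] [0.4624 0.4244 0.    ]
wash_bottle 0.78 [247. 396.] [0.6533 0.3822 0.    ]
mortar 0.72 [378. 175.] [ 0.6411 -0.4085 -0.    ]
mortar 0.31 [438. 178.] [ 0.4605 -0.4738  0.    ]
vial 0.71 [294. 219.] [ 0.737  -0.0289  0.13  ]
wrist [ 0.333 -0.59   0.374]
```

View pics/scene0.png

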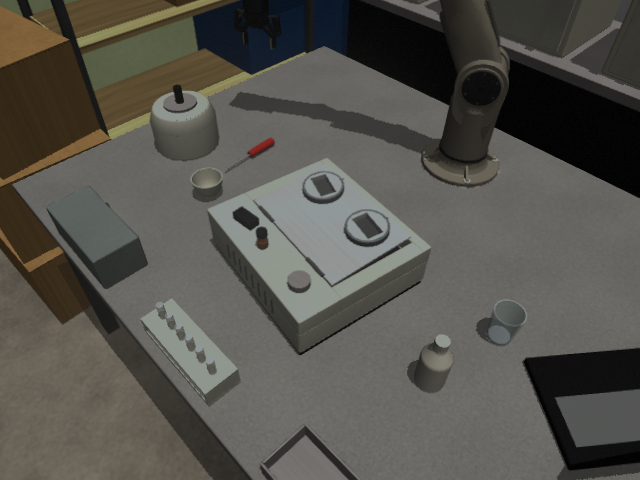

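View pics/side0.png

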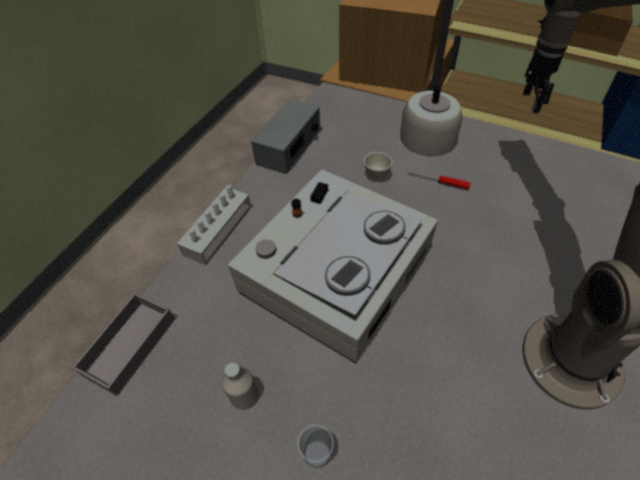

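The scene shows the analyser yawed about -11°, with the left fastener near (0.543, 0.082), the right near (0.510, -0.089), and the deck items behind the panel. I'll hover over it with the fingers shut for a wrist view.

>>> step_arm(
  increments=[
    [0.01,0.035,0.03,0,0,-4,1],
    [0.02,0.07,0.06,0,0,-8,1],
    [0.03,0.105,0.08,0,0,-12,1],
    [0.04,0.14,0.1,0,0,-16,1],
    [0.05,0.175,0.1,0,0,-20,1],
    [0.06,0.21,0.1,0,0,-24,1],
    [0.07,0.245,0.1,0,0,-28,1],
    [0.08,0.28,0.1,0,0,-32,1],
    [0.09,0.31,0.1,0,0,-34,1],
    [0.1,0.34,0.1,0,0,-34,1],
  ],
)

```text
t: 1.78
eef_pos: [0.3685, -0.2775, 0.3317]
tool_rot: [0.0, 0.996, -0.093, 0.0]
contact_force: [0.5, 0.5, 0.3]
gripper_width: 0.003
```

>>> step_arm(
  increments=[
    [0.01,0.035,0,0,0,0,1],
    [0.02,0.07,0,0,0,0,1],
    [0.03,0.105,0,0,0,0,1],
    [0.04,0.14,0,0,0,0,1],
    [0.05,0.175,0,0,0,0,1],
    [0.06,0.21,0,0,0,0,1],
    [0.07,0.24,0,0,0,0,1],
    [0.08,0.27,0,0,0,0,1],
    [0.09,0.29,0,0,0,0,1],
    [0.09,0.29,0,0,0,0,1],
  ],
)

```text
t: 2.62
eef_pos: [0.4596, 0.0157, 0.3318]
tool_rot: [-0.001, 0.996, -0.089, 0.001]
contact_force: [-0.4, 0.5, 0.7]
gripper_width: 0.0
```

```bash
python3 - <<'E'
from h import *
cam=bot.read_camera("wrist");save(cam,"wrist1.png")
print(np.round(cam["extrinsics"],3))
for t,z in [("fastener_left_slot",.143),("fastener_right_slot",.143),("panel_edge",.147)]:
    for r in bot.place_of(t,"wrist")[:2]:
        uv=np.array(r["location"])*[640,480];print(t,round(r["conf"],2),uv.round(),onz(cam,uv,z).round(4))
E
```

```text
[[-0.177  0.945  0.275  0.529]
 [-0.984 -0.169 -0.051  0.003]
 [-0.002 -0.28   0.96   0.475]
 [ 0.     0.     0.     1.   ]]
fastener_left_slot 0.85 [221. 138.] [0.5365 0.0887 0.143 ]
fastener_right_slot 0.57 [425. 130.] [ 0.5124 -0.0785  0.143 ]
fastener_right_slot 0.41 [323. 211.] [0.4604 0.0162 0.143 ]
panel_edge 0.82 [323. 213.] [0.4595 0.0165 0.147 ]
```

View pics/wrist1.png

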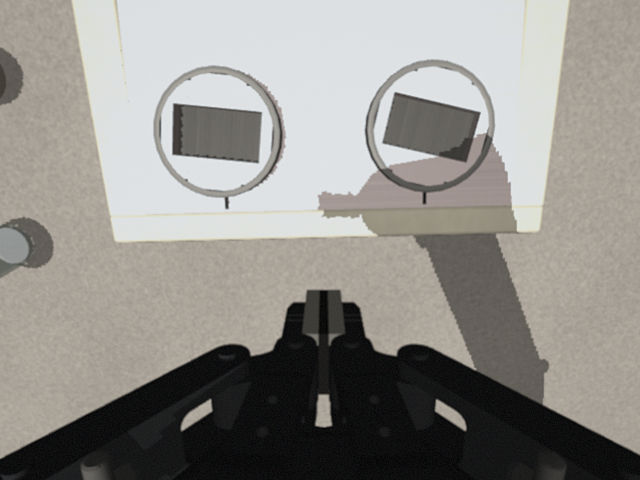

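```bash
python3 - <<'E'
from h import *
cam=bot.read_camera("wrist");im=cam["color"]
o=bot.get_obs();tcp=np.array(o["eef_pos"]);print("tcp",tcp.round(4),o["tool_rot"],"px",proj(cam,tcp), cam["intrinsics"][0][0])
w,x,y,z=o["tool_rot"]
from scipy.spatial.transform import Rotation as R
M=R.from_quat([x,y,z,w]).as_matrix()
for dx,dy,dz in [(.011,.0145,0),(.011,-.0145,0),(-.011,.0145,0),(.011,.007,0),(.011,.0145,-.02)]:print(dx,dy,dz,proj(cam,tcp+M@[dx,dy,dz]).round())
g=cv2.cvtColor(im,cv2.COLOR_RGB2GRAY)
m=(g<120).astype(np.uint8)
n,l,s,c=cv2.connectedComponentsWithStats(m)
for i in range(1,n):
    if 1500<s[i,4]<8000 and s[i,1]<200 and s[i,1]>40:
        pts=np.argwhere(l==i)[:,::-1].astype(np.float32)
        r=cv2.minAreaRect(pts);b=cv2.boxPoints(r)
        print(s[i],r)
        for zz in (.143,.157):
            B=np.array([onz(cam,p,zz)[:2] for p in b]);print(zz,"c",B.mean(0).round(4),"sides",np.linalg.norm(B[1]-B[0]).round(4),np.linalg.norm(B[2]-B[1]).round(4),
              "ang",np.degrees(np.arctan2(*(B[1]-B[0])[::-1])).round(1),np.degrees(np.arctan2(*(B[2]-B[1])[::-1])).round(1))
for u in [(220,131),(430,126)]: print("ring",onz(cam,u,.156).round(4))
a,b=onz(cam,(115,241),.13),onz(cam,(540,233),.13);print("front",a,b,(a+b)/2,np.degrees(np.arctan2(*(a-b)[:2])))
crop=im[40:260,100:560];cv2.imwrite("pics/crop1.png",cv2.cvtColor(cv2.resize(crop,None,fx=1.7,fy=1.7),cv2.COLOR_RGB2BGR))
E
```

```text
tcp [0.458  0.0093 0.3312] [ 2.74834073e-04  9.95645542e-01 -9.32194647e-02 -9.80636538e-05] px [324.28980768 308.72208147] 386.08174898281277
0.011 0.0145 0 [361. 284.]
0.011 -0.0145 0 [288. 284.]
-0.011 0.0145 0 [359. 333.]
0.011 0.007 0 [342. 284.]
0.011 0.0145 -0.02 [366. 306.]
[ 374   91   97   70 4514] ((421.6195983886719, 125.5690689086914), (87.80712890625, 52.290321350097656), 12.90740966796875)
0.143 c [ 0.5136 -0.0836] sides 0.0406 0.0721 ang -22.0 -112.5
0.157 c [ 0.5142 -0.0802] sides 0.0389 0.0691 ang -22.0 -112.5
[ 163  105   88   57 4391] ((205.54141235351562, 133.00344848632812), (89.27389526367188, 50.57469940185547), 4.763641834259033)
0.143 c [0.5409 0.0931] sides 0.0409 0.0724 ang -22.1 -105.4
0.157 c [0.5404 0.089 ] sides 0.0392 0.0693 ang -22.1 -105.4
ring [0.54   0.0775 0.156 ]
ring [ 0.513  -0.0868  0.156 ]
front [0.4637668  0.20603787 0.13      ] [ 0.39811971 -0.18395244  0.13      ] [0.43094325 0.01104271 0.13      ] 9.555026660893757
```

View pics/crop1.png

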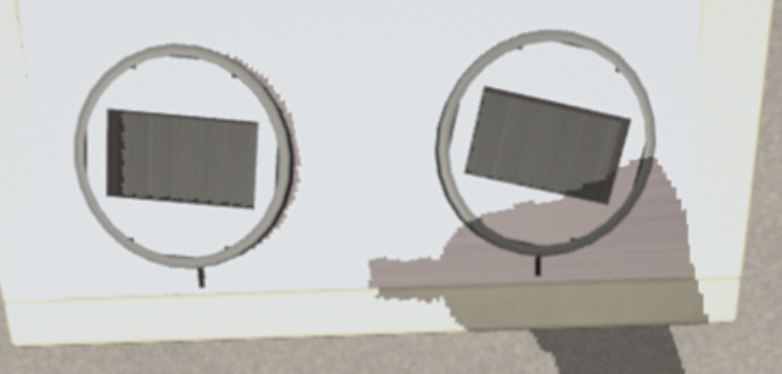

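```bash
python3 - <<'E'
from h import *
o=bot.get_obs();print("tcp",np.round(o["eef_pos"],4),np.round(o["joint_vel"],3))
for c in ["wrist","scene","side"]:
  cam=bot.read_camera(c);im=cam["color"]
  if c=="wrist":save(cam,"wrist2.png");print(np.round(cam["extrinsics"],4)[:3,3])
  for t,z in [("fastener_left_slot",.143),("fastener_right_slot",.143),("panel_edge",.147)]:
    for r in bot.place_of(t,c)[:1]:
        uv=np.array(r["location"])*[640,480];print(c,t,round(r["conf"],2),uv.round(1),onz(cam,uv,z).round(4))
  if c!="wrist":
    crop=im[150:320,270:470];cv2.imwrite(f"pics/crop_{c}.png",cv2.cvtColor(cv2.resize(crop,None,fx=3.5,fy=3.5,interpolation=cv2.INTER_CUBIC),cv2.COLOR_RGB2BGR))
  # draw predicted collars
  im2=cv2.cvtColor(im,cv2.COLOR_RGB2BGR).copy()
  for (cx,cy) in [(.541,.087),(.5145,-.080)]:
    for k in range(72):
      p=proj(cam,np.array([cx+.051*np.cos(k*np.pi/36),cy+.051*np.sin(k*np.pi/36),.157]));
      im2[int(p[1]),int(p[0])]=(0,0,255)
  a=(40,260,100,560) if c=="wrist" else (150,320,270,470)
  f=1.7 if c=="wrist" else 3.4
  cv2.imwrite(f"pics/ov_{c}.png",cv2.resize(im2[a[0]:a[1],a[2]:a[3]],None,fx=f,fy=f,interpolation=cv2.INTER_NEAREST))
E
```

```text
tcp [0.458  0.0093 0.3312] [ 0.006 -0.001 -0.     0.002  0.    -0.001 -0.003]
[ 0.5277 -0.0035  0.4739]
wrist fastener_left_slot 0.84 [213.8 137.9] [0.5362 0.087  0.143 ]
wrist fastener_right_slot 0.56 [415.1 127.6] [ 0.5133 -0.0782  0.143 ]
wrist panel_edge 0.81 [317.5 212.1] [0.4592 0.0141 0.147 ]
scene fastener_left_slot 0.69 [365.9 226. ] [0.5316 0.0795 0.143 ]
scene fastener_right_slot 0.92 [320.7 189. ] [ 0.5168 -0.0837  0.143 ]
scene panel_edge 0.56 [364.2 197.5] [0.4656 0.0139 0.147 ]
side fastener_left_slot 0.79 [346.3 273.8] [0.5449 0.081  0.143 ]
side fastener_right_slot 0.56 [384.9 228.8] [ 0.5113 -0.0811  0.143 ]
side panel_edge 0.87 [390.6 265. ] [0.4609 0.0199 0.147 ]
```

View pics/ov_wrist.png

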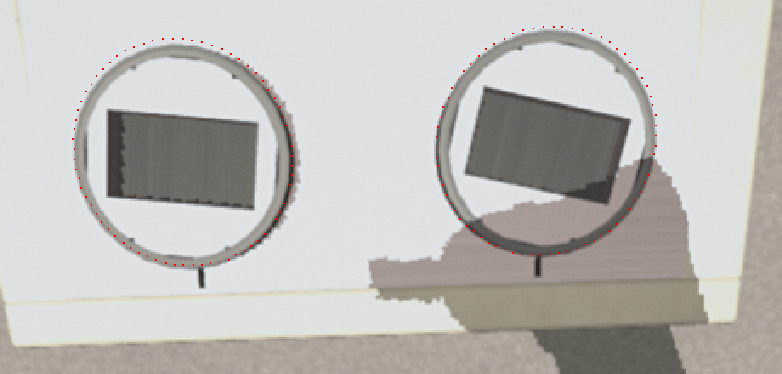

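View pics/ov_scene.png

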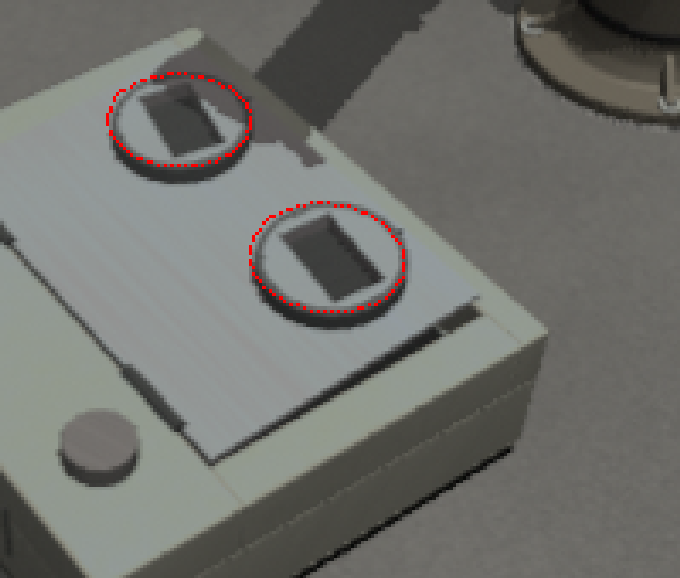

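View pics/ov_side.png

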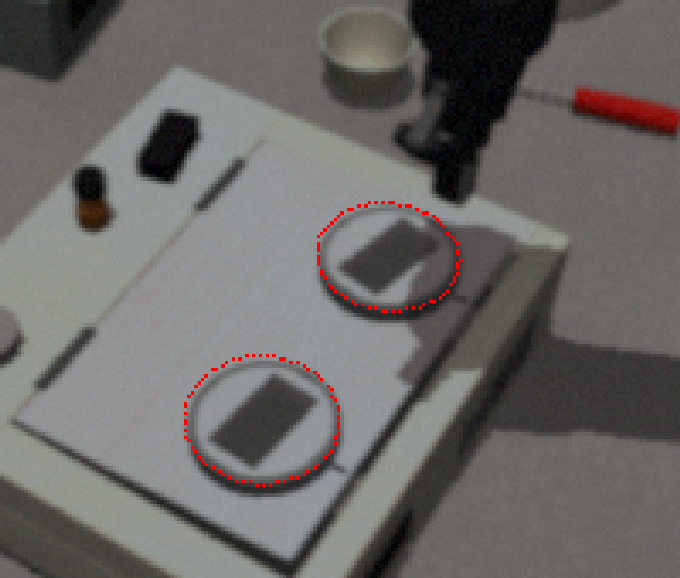

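>>> step_arm(
  increments=[
    [0.02,0.02,0,0,0,-2,0.3],
    [0.04,0.04,-0.02,0,0,-5,0.3],
    [0.06,0.06,-0.05,0,0,-5,0.3],
    [0.08,0.076,-0.08,0,0,-5,0.3],
    [0.0825,0.077,-0.11,0,0,-5,0.3],
    [0.0825,0.077,-0.14,0,0,-5,0.3],
    [0.0825,0.077,-0.16,0,0,-5,0.3],
    [0.0825,0.077,-0.16,0,0,-5,0.3],
    [0.0825,0.077,-0.16,0,0,-5,0.3],
    [0.0825,0.077,-0.16,0,0,-5,0.3],
  ],
)

```text
t: 4.3
eef_pos: [0.5418, 0.0879, 0.1728]
tool_rot: [-0.0, 0.991, -0.136, 0.001]
contact_force: [-0.2, -0.3, -0.1]
gripper_width: 0.348
```

```bash
python3 - <<'E'
from h import *
cam=bot.read_camera("wrist");save(cam,"wrist3.png")
o=bot.get_obs();print({k:np.round(v,3).tolist() for k,v in o.items()})
for t in range(1):
  r=bot.place_of("fastener_left_slot","wrist")[:1]
  for a in r:
    uv=np.array(a["location"])*[640,480];print(uv,onz(cam,uv,.142))
c=bot.read_camera("side");cv2.imwrite("pics/side3.png",cv2.cvtColor(cv2.resize(c["color"][170:330,260:460],None,fx=3.5,fy=3.5),cv2.COLOR_RGB2BGR))
E
```

```text
{'t': 4.35, 'q': [0.1, 0.374, -0.463, 1.894, 0.208, 0.918, -2.305], 'joint_vel': [0.002, -0.01, -0.001, -0.001, 0.001, -0.001, -0.001], 'joint_torque': [-0.041, -46.34, -3.843, -23.964, 0.009, 0.021, 0.003], 'eef_pos': [0.542, 0.088, 0.173], 'tool_rot': [-0.0, 0.991, -0.136, 0.001], 'contact_force': [0.09, 0.021, 0.429], 'torque': [0.014, -0.006, -0.046], 'gripper_width': 0.348}
[325.504 291.888] [0.53557931 0.08871275 0.142     ]
```

View pics/wrist3.png

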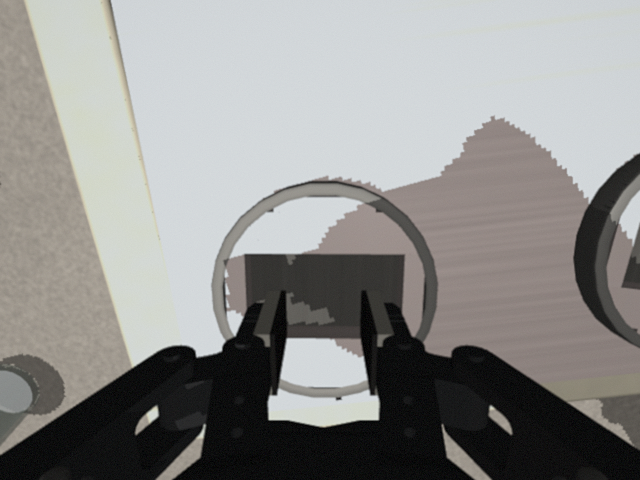

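View pics/side3.png

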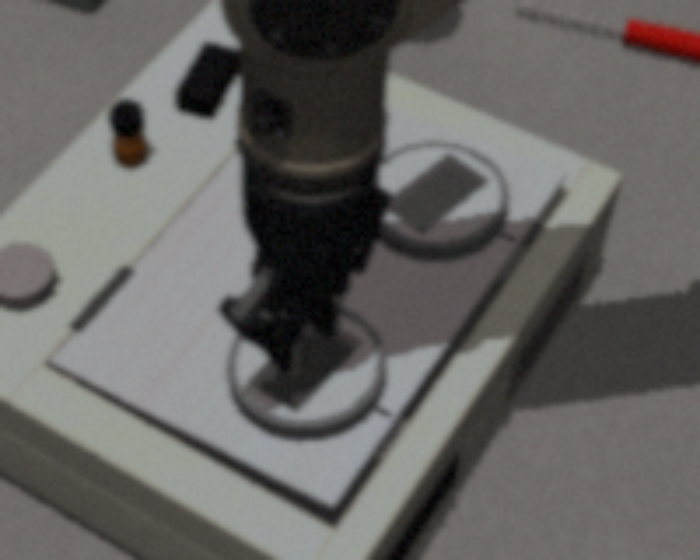

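Joint 7 stands at -2.3, and it looks as if clockwise decreases it, so I'll take the half-turn-equivalent grasp (turn +180°) first.

>>> step_arm(
  increments=[
    [0,0,0.01,0,0,7,0.3],
    [0,0,0.01,0,0,14,0.3],
    [0,0,0.01,0,0,21,0.3],
    [0,0,0.01,0,0,28,0.3],
    [0,0,0.01,0,0,35,0.3],
    [0,0,0.01,0,0,42,0.3],
    [0,0,0.01,0,0,49,0.3],
    [0,0,0.01,0,0,56,0.3],
    [0,0,0.01,0,0,63,0.3],
    [0,0,0.01,0,0,70,0.3],
  ],
)

```text
t: 5.28
eef_pos: [0.5415, 0.0875, 0.1827]
tool_rot: [0.001, 0.888, 0.46, 0.001]
contact_force: [0.6, 0.0, 0.1]
gripper_width: 0.346
```

```bash
python3 -c "
from h import *
o=bot.get_obs();print(np.round(o['q'],3),np.round(o['eef_pos'],4))"
```

```text
[ 0.3    0.414 -0.721  1.873  0.328  0.973 -1.182] [0.5415 0.0875 0.1827]
```

>>> step_arm(
  increments=[
    [0,0,0,0,0,7,0.3],
    [0,0,0,0,0,14,0.3],
    [0,0,0,0,0,21,0.3],
    [0,0,0,0,0,28,0.3],
    [0,0,0,0,0,35,0.3],
    [0,0,0,0,0,42,0.3],
    [0,0,0,0,0,49,0.3],
    [0,0,0,0,0,56,0.3],
    [0,0,0,0,0,63,0.3],
    [0,0,0,0,0,70,0.3],
  ],
)

```text
t: 6.12
eef_pos: [0.5415, 0.0873, 0.1825]
tool_rot: [0.001, 0.464, 0.886, 0.0]
contact_force: [-0.3, -0.4, 0.5]
gripper_width: 0.35
```

>>> step_arm(
  increments=[
    [0,0,0,0,0,7,0.3],
    [0,0,0,0,0,14,0.3],
    [0,0,0,0,0,21,0.3],
    [0,0,0,0,0,28,0.3],
    [0,0,0,0,0,35,0.3],
    [0,0,0,0,0,40,0.3],
    [0,0,-0.01,0,0,40,0.3],
    [0,0,-0.01,0,0,40,0.3],
  ],
)

```text
t: 6.78
eef_pos: [0.5405, 0.0868, 0.1703]
tool_rot: [-0.0, 0.137, 0.991, -0.0]
contact_force: [-0.1, -0.9, 0.1]
gripper_width: 0.351
```

```bash
python3 - <<'E'
from h import *
cam=bot.read_camera("wrist");save(cam,"wrist4.png")
o=bot.get_obs();print({k:np.round(v,3).tolist() for k,v in o.items()})
tcp=np.array(o["eef_pos"]);print(proj(cam,tcp))
im=cv2.cvtColor(cam["color"],cv2.COLOR_RGB2BGR)
c=np.array([.5405,.087,.154])
for k in range(90):
    p=proj(cam,c+.051*np.array([np.cos(k*np.pi/45),np.sin(k*np.pi/45),0]))
    if 0<=p[0]<640 and 0<=p[1]<480: cv2.circle(im,tuple(int(v) for v in p),1,(0,0,255),-1)
cv2.imwrite("pics/ov4.png",im)
E
```

```text
{'t': 6.833, 'q': [0.572, 0.596, -1.136, 1.869, 0.615, 1.084, 0.488], 'joint_vel': [-0.004, -0.011, -0.009, -0.009, -0.009, 0.007, 0.01], 'joint_torque': [0.046, -45.716, -14.719, -22.711, 0.106, -0.098, 0.003], 'eef_pos': [0.54, 0.087, 0.171], 'tool_rot': [-0.0, 0.137, 0.991, -0.0], 'contact_force': [0.628, 0.638, 0.506], 'torque': [0.035, -0.027, -0.017], 'gripper_width': 0.35}
[323.06073076 311.86526032]
```

View pics/ov4.png

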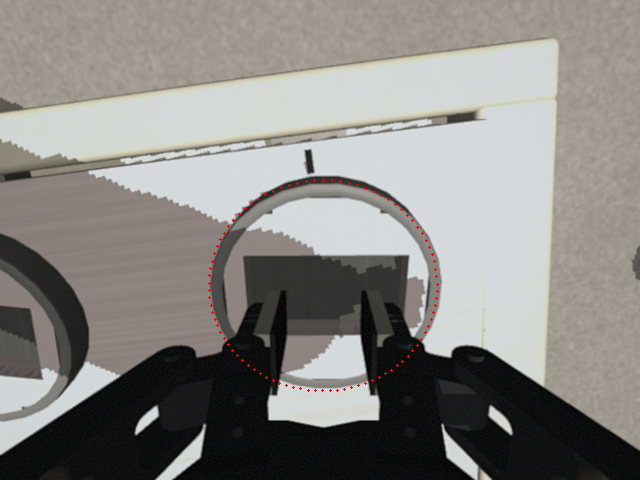

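>>> step_arm(
  increments=[
    [0,0,-0.01,0,0,0,0.3],
    [0,0,-0.02,0,0,0,0.3],
    [0,0,-0.025,0,0,0,0.3],
    [0,0,-0.03,0,0,0,0.3],
    [0,0,-0.03,0,0,0,0.3],
    [0,0,-0.03,0,0,0,0.3],
  ],
)

```text
t: 7.33
eef_pos: [0.5407, 0.0877, 0.141]
tool_rot: [-0.0, 0.136, 0.991, -0.0]
contact_force: [-0.6, 0.1, 0.9]
gripper_width: 0.352
```

>>> step_arm(
  increments=[
    [0,0,-0.003,0,0,0,0.3],
    [0,0,-0.006,0,0,0,0.3],
    [0,0,-0.006,0,0,0,0.3],
  ],
)

```text
t: 7.58
eef_pos: [0.5408, 0.0879, 0.1352]
tool_rot: [0.0, 0.135, 0.991, 0.0]
contact_force: [-1.5, -0.4, 2.0]
gripper_width: 0.353
```

>>> step_arm(
  increments=[
    [0,0,-0.003,0,0,0,0.3],
    [0,0,-0.005,0,0,0,0.3],
    [0,0,-0.005,0,0,0,0.3],
  ],
)

```text
t: 7.83
eef_pos: [0.5408, 0.088, 0.1315]
tool_rot: [0.0, 0.135, 0.991, -0.0]
contact_force: [-5.7, -1.5, 15.0]
gripper_width: 0.35
```

```bash
python3 - <<'E'
from h import *
cam=bot.read_camera("wrist");save(cam,"wrist5.png")
o=bot.get_obs();print(np.round(o["eef_pos"],4),np.round(o["contact_force"],2))
E
```

```text
[0.5409 0.088  0.1315] [-5.580e+00  1.000e-02  1.509e+01]
```

View pics/wrist5.png

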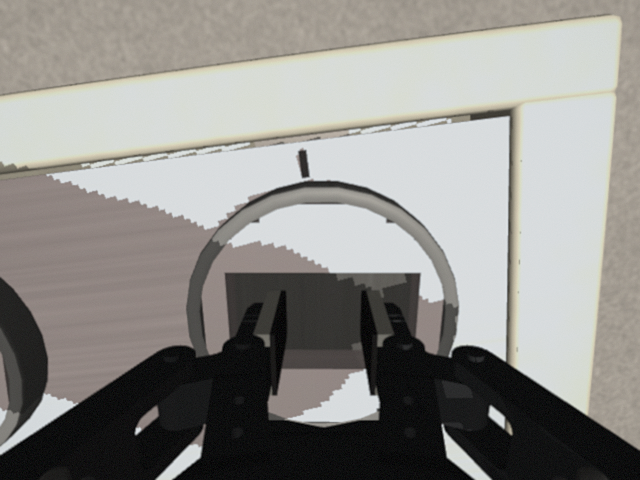

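```bash
python3 - <<'E'
from h import *
c=bot.read_camera("side");cv2.imwrite("pics/side5.png",cv2.cvtColor(cv2.resize(c["color"][170:370,220:460],None,fx=3.2,fy=3),cv2.COLOR_RGB2BGR))
c=bot.read_camera("scene");cv2.imwrite("pics/scene5.png",cv2.cvtColor(cv2.resize(c["color"][150:320,270:470],None,fx=3.5,fy=3.5),cv2.COLOR_RGB2BGR))
E
```

```text
(no output)
```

View pics/side5.png

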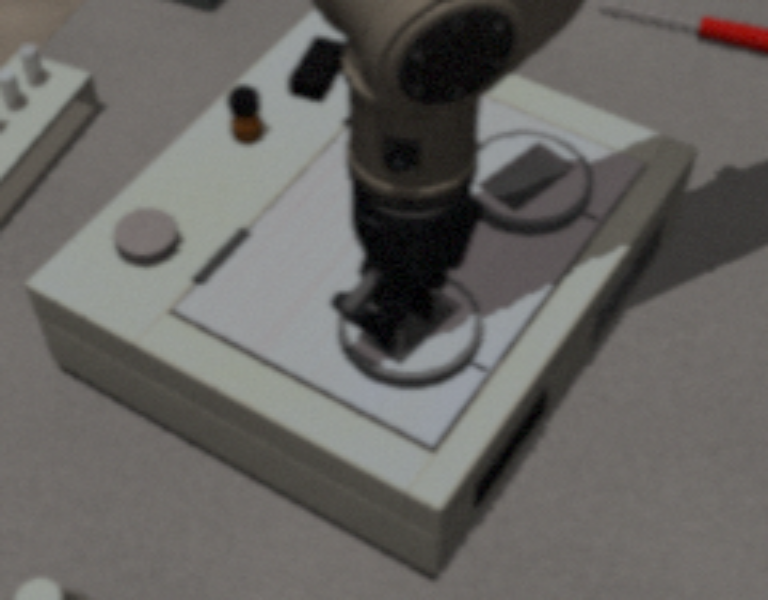

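View pics/scene5.png

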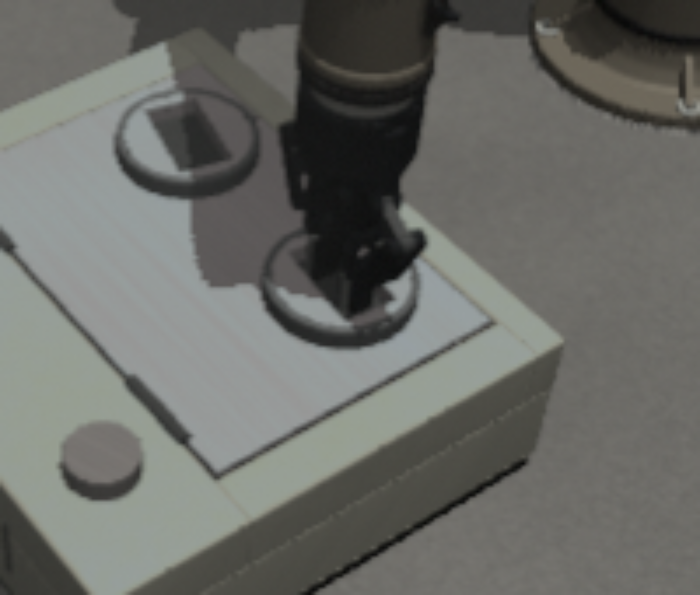

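The panel is flush at 15 N in both views, and the fingers are in the slot. Now I'll turn clockwise.

>>> step_arm(
  increments=[
    [0,0,0,0,0,-5,0.3],
    [0,0,0,0,0,-10,0.3],
    [0,0,0,0,0,-15,0.3],
    [0,0,0,0,0,-20,0.3],
    [0,0,0,0,0,-25,0.3],
    [0,0,0,0,0,-30,0.3],
    [0,0,0,0,0,-35,0.3],
    [0,0,0,0,0,-40,0.3],
  ],
)

```text
t: 8.65
eef_pos: [0.5403, 0.0869, 0.1315]
tool_rot: [0.0, 0.468, 0.884, -0.001]
contact_force: [-8.0, -3.4, 17.1]
gripper_width: 0.355
```

```bash
python3 - <<'E'
from h import *
cam=bot.read_camera("wrist");save(cam,"wrist6.png")
o=bot.get_obs();print({k:np.round(v,3).tolist() for k,v in o.items()})
E
```

```text
{'t': 8.7, 'q': [0.44, 0.563, -0.935, 1.907, 0.557, 0.957, -0.168], 'joint_vel': [0.012, 0.013, -0.021, -0.001, 0.024, 0.008, 0.158], 'joint_torque': [-1.556, -41.785, -10.583, -21.658, 0.692, -2.321, 0.218], 'eef_pos': [0.54, 0.087, 0.131], 'tool_rot': [0.0, 0.471, 0.882, -0.001], 'contact_force': [-8.501, -2.92, 15.782], 'torque': [-0.585, 1.601, -0.007], 'gripper_width': 0.349}
```

View pics/wrist6.png

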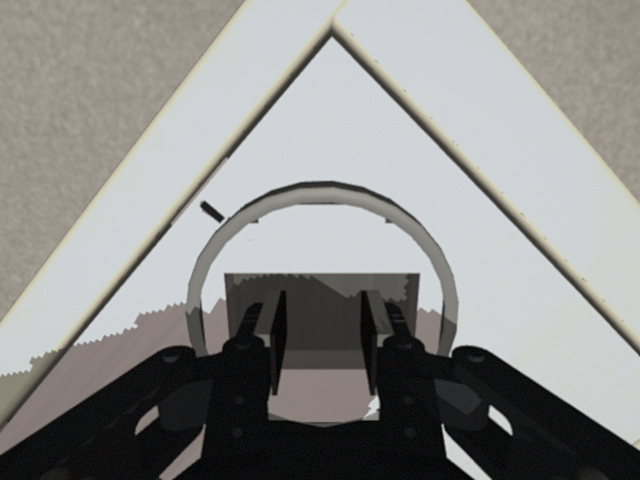

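The fastener follows the tool exactly, with the slot still aligned in the wrist view.

>>> step_arm(
  increments=[
    [0,0,0,0,0,-5,0.3],
    [0,0,0,0,0,-10,0.3],
    [0,0,0,0,0,-15,0.3],
    [0,0,0,0,0,-20,0.3],
    [0,0,0,0,0,-25,0.3],
    [0,0,0,0,0,-30,0.3],
    [0,0,0,0,0,-35,0.3],
    [0,0,0,0,0,-40,0.3],
  ],
)

```text
t: 9.37
eef_pos: [0.5392, 0.0864, 0.1314]
tool_rot: [0.001, 0.742, 0.67, -0.002]
contact_force: [-12.4, -5.2, 21.8]
gripper_width: 0.349
```

```bash
python3 - <<'E'
from h import *
cam=bot.read_camera("wrist");save(cam,"wrist7.png")
o=bot.get_obs();print({k:np.round(v,3).tolist() for k,v in o.items()})
E
```

```text
{'t': 9.417, 'q': [0.331, 0.503, -0.776, 1.914, 0.447, 0.908, -0.774], 'joint_vel': [0.013, 0.008, -0.021, -0.001, 0.024, 0.006, 0.161], 'joint_torque': [-1.823, -40.26, -8.107, -23.174, 0.814, -3.573, 0.237], 'eef_pos': [0.539, 0.086, 0.131], 'tool_rot': [0.001, 0.744, 0.668, -0.002], 'contact_force': [-11.161, -3.976, 19.696], 'torque': [-0.888, 2.429, 0.013], 'gripper_width': 0.353}
```

View pics/wrist7.png

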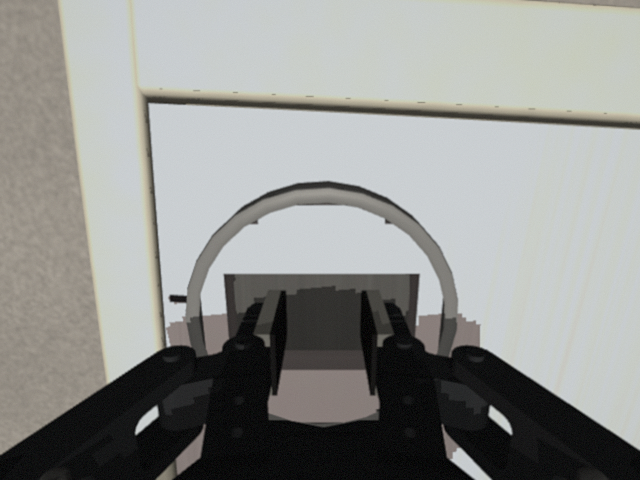

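>>> step_arm(
  increments=[
    [0,0,0,0,0,-4,0.3],
    [0,0,0,0,0,-8,0.3],
    [0,0,0,0,0,-12,0.3],
    [0,0,0,0,0,-16,0.3],
    [0,0,0,0,0,-20,0.3],
    [0,0,0,0,0,-20,0.3],
  ],
)

```text
t: 9.92
eef_pos: [0.5418, 0.0876, 0.1316]
tool_rot: [0.001, 0.847, 0.532, 0.001]
contact_force: [-2.3, -0.3, 10.2]
gripper_width: 0.35
```

```bash
python3 - <<'E'
from h import *
cam=bot.read_camera("wrist");save(cam,"wrist8.png")
o=bot.get_obs();print({k:np.round(v,3).tolist() for k,v in o.items()})
E
```

```text
{'t': 9.967, 'q': [0.274, 0.481, -0.697, 1.916, 0.397, 0.883, -1.072], 'joint_vel': [0.005, 0.001, -0.006, -0.0, 0.004, 0.002, 0.023], 'joint_torque': [-0.549, -43.741, -6.827, -20.358, 0.157, -0.853, -0.287], 'eef_pos': [0.542, 0.088, 0.132], 'tool_rot': [0.001, 0.846, 0.533, 0.001], 'contact_force': [-1.316, -1.51, 11.034], 'torque': [-0.183, 0.535, -0.033], 'gripper_width': 0.35}
```

View pics/wrist8.png

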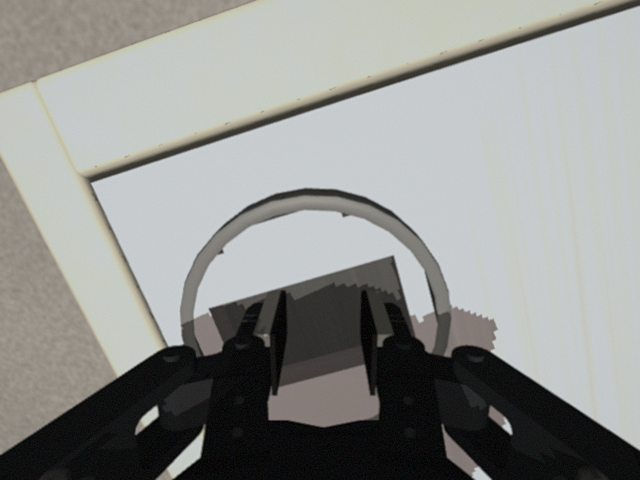

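>>> step_arm(
  increments=[
    [0,0,0,0,0,-4,0.3],
    [0,0,0,0,0,-8,0.3],
    [0,0,0,0,0,-10,0.3],
    [0,0,0,0,0,-10,0.3],
  ],
)

```text
t: 10.3
eef_pos: [0.542, 0.0875, 0.1316]
tool_rot: [0.001, 0.89, 0.456, 0.001]
contact_force: [-1.0, -1.9, 10.5]
gripper_width: 0.353
```

```bash
python3 - <<'E'
from h import *
cam=bot.read_camera("wrist");save(cam,"wrist9.png")
o=bot.get_obs();print({k:np.round(v,3).tolist() for k,v in o.items()})
E
```

```text
{'t': 10.35, 'q': [0.244, 0.471, -0.658, 1.917, 0.372, 0.874, -1.225], 'joint_vel': [0.006, 0.001, -0.004, 0.0, 0.002, 0.002, 0.012], 'joint_torque': [-0.789, -43.848, -6.67, -20.219, -0.019, -0.742, -0.164], 'eef_pos': [0.542, 0.087, 0.132], 'tool_rot': [0.001, 0.889, 0.457, 0.001], 'contact_force': [-1.601, -1.87, 9.408], 'torque': [-0.28, 0.47, -0.016], 'gripper_width': 0.351}
```

View pics/wrist9.png

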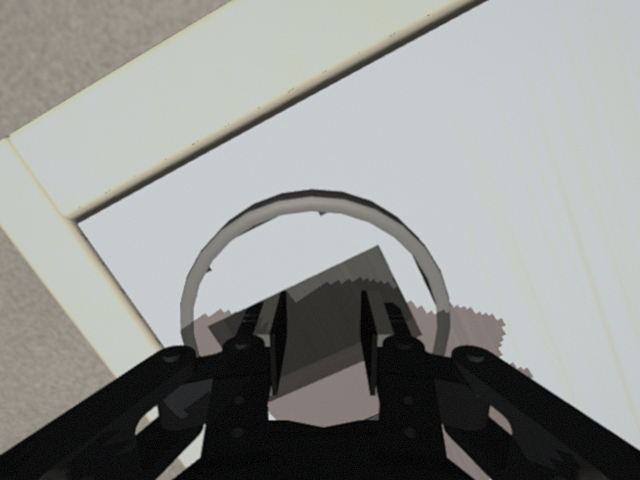

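>>> step_arm(
  increments=[
    [0,0,0.01,0,0,0,0.3],
    [0,0,0.03,0,0,0,0.3],
    [0,0,0.06,0,0,0,0.3],
    [-0.005,-0.02,0.07,0,0,7,0.3],
    [-0.01,-0.05,0.07,0,0,14,0.3],
    [-0.015,-0.08,0.07,0,0,21,0.3],
    [-0.02,-0.11,0.07,0,0,28,0.3],
    [-0.025,-0.14,0.07,0,0,35,0.3],
    [-0.028,-0.165,0.07,0,0,42,0.3],
    [-0.028,-0.1685,0.07,0,0,49,0.3],
  ],
)

```text
t: 11.18
eef_pos: [0.5118, -0.087, 0.2]
tool_rot: [0.0, 0.62, 0.785, -0.002]
contact_force: [-0.8, -0.7, -0.0]
gripper_width: 0.353
```

>>> step_arm(
  increments=[
    [0,0,0,0,0,7,0.3],
    [0,0,0,0,0,14,0.3],
    [0,0,0,0,0,21,0.3],
    [0,0,0,0,0,28,0.3],
    [0,0,0,0,0,35,0.3],
    [0,0,0,0,0,42,0.3],
    [0,0,0,0,0,49,0.3],
    [0,0,0,0,0,54,0.3],
    [0,0,0,0,0,54,0.3],
    [0,0,0,0,0,54,0.3],
  ],
)

```text
t: 12.02
eef_pos: [0.5128, -0.0811, 0.2003]
tool_rot: [-0.0, 0.197, 0.98, 0.0]
contact_force: [-0.1, -1.0, 1.1]
gripper_width: 0.354
```

```bash
python3 - <<'E'
from h import *
cam=bot.read_camera("wrist")
o=bot.get_obs();print({k:np.round(v,3).tolist() for k,v in o.items()})
im=cv2.cvtColor(cam["color"],cv2.COLOR_RGB2BGR)
c=np.array([.514,-.081,.149])
for k in range(90):
    p=proj(cam,c+.051*np.array([np.cos(k*np.pi/45),np.sin(k*np.pi/45),0]))
    if 0<=p[0]<640 and 0<=p[1]<480: cv2.circle(im,tuple(int(v) for v in p),1,(0,0,255),-1)
cv2.imwrite("pics/ov10.png",im)
c=bot.read_camera("side");cv2.imwrite("pics/side10.png",cv2.cvtColor(cv2.resize(c["color"][170:370,220:460],None,fx=3.2,fy=3),cv2.COLOR_RGB2BGR))
E
```

```text
{'t': 12.067, 'q': [0.876, 0.449, -1.056, 1.907, 0.451, 1.048, 0.803], 'joint_vel': [-0.004, -0.001, 0.004, -0.0, 0.002, -0.002, 0.002], 'joint_torque': [0.188, -40.505, -10.7, -24.518, 0.027, 0.01, 0.071], 'eef_pos': [0.513, -0.081, 0.2], 'tool_rot': [-0.0, 0.197, 0.98, 0.0], 'contact_force': [0.056, 0.838, 0.014], 'torque': [0.012, -0.045, -0.03], 'gripper_width': 0.351}
```

View pics/ov10.png

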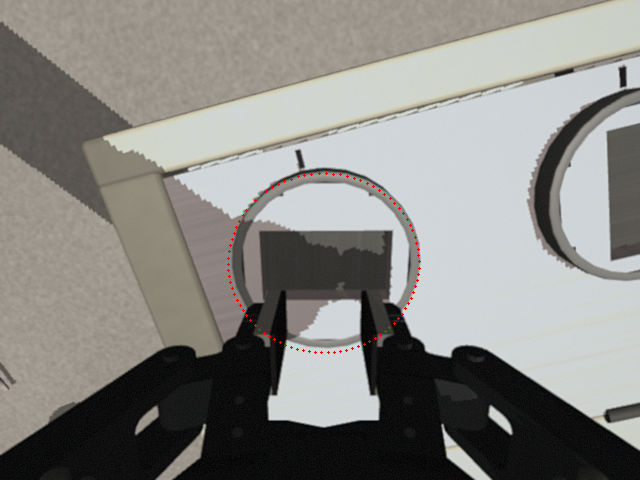

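View pics/side10.png

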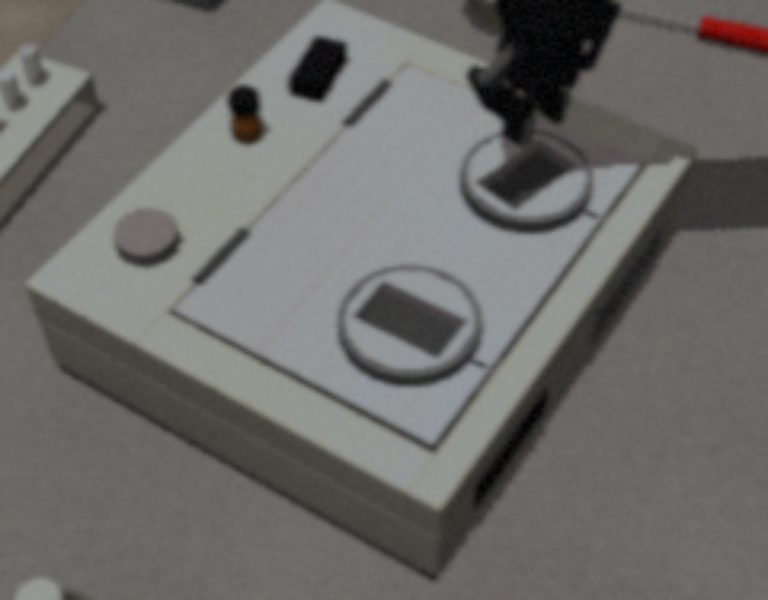

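The left fastener holds the panel down and its slot points at the mark. The right slot is aligned under the fingers, so I'll descend.

>>> step_arm(
  increments=[
    [0,0,-0.02,0,0,0,0.3],
    [0,0,-0.04,0,0,0,0.3],
    [0,0,-0.055,0,0,0,0.3],
    [0,0,-0.062,0,0,0,0.3],
    [0,0,-0.065,0,0,0,0.3],
    [0,0,-0.065,0,0,0,0.3],
  ],
)

```text
t: 12.62
eef_pos: [0.5127, -0.0807, 0.135]
tool_rot: [-0.0, 0.196, 0.981, 0.0]
contact_force: [-0.2, 0.4, -0.0]
gripper_width: 0.353
```

>>> step_arm(
  increments=[
    [0,0,-0.003,0,0,0,0.3],
    [0,0,-0.006,0,0,0,0.3],
    [0,0,-0.006,0,0,0,0.3],
  ],
)

```text
t: 12.87
eef_pos: [0.5136, -0.0806, 0.1315]
tool_rot: [0.001, 0.196, 0.981, -0.001]
contact_force: [-6.2, -0.2, 16.3]
gripper_width: 0.349
```

Same contact height and force as on the left (0.1315 m, 16 N). Next, turn 67° plus overshoot.

>>> step_arm(
  increments=[
    [0,0,0,0,0,-5,0.3],
    [0,0,0,0,0,-10,0.3],
    [0,0,0,0,0,-15,0.3],
    [0,0,0,0,0,-20,0.3],
    [0,0,0,0,0,-25,0.3],
    [0,0,0,0,0,-30,0.3],
    [0,0,0,0,0,-35,0.3],
    [0,0,0,0,0,-40,0.3],
  ],
)

```text
t: 13.53
eef_pos: [0.5131, -0.0807, 0.1315]
tool_rot: [0.001, 0.521, 0.853, -0.001]
contact_force: [-8.2, 0.1, 18.2]
gripper_width: 0.354
```

>>> step_arm(
  increments=[
    [0,0,0,0,0,-5,0.3],
    [0,0,0,0,0,-10,0.3],
    [0,0,0,0,0,-15,0.3],
    [0,0,0,0,0,-20,0.3],
    [0,0,0,0,0,-25,0.3],
    [0,0,0,0,0,-30,0.3],
  ],
)

```text
t: 14.03
eef_pos: [0.5127, -0.0805, 0.1314]
tool_rot: [0.0, 0.724, 0.69, -0.001]
contact_force: [-8.5, 1.3, 19.2]
gripper_width: 0.348
```

>>> step_arm(
  increments=[
    [0,0,0,0,0,-5,0.3],
    [0,0,0,0,0,-10,0.3],
    [0,0,0,0,0,-15,0.3],
    [0,0,0,0,0,-20,0.3],
    [0,0,0,0,0,-25,0.3],
    [0,0,0,0,0,-25,0.3],
  ],
)

```text
t: 14.53
eef_pos: [0.5144, -0.0814, 0.1315]
tool_rot: [0.002, 0.857, 0.516, 0.001]
contact_force: [-2.6, -1.9, 12.6]
gripper_width: 0.348
```

```bash
python3 - <<'E'
from h import *
cam=bot.read_camera("wrist");save(cam,"wrist11.png")
o=bot.get_obs();print({k:np.round(v,3).tolist() for k,v in o.items()})
w,x,y,z=o["tool_rot"];print("jaw dir deg",np.degrees(2*np.arctan2(y,x))-90)
E
```

```text
{'t': 14.583, 'q': [0.527, 0.414, -0.601, 1.985, 0.316, 0.831, -0.733], 'joint_vel': [0.007, 0.003, -0.009, 0.001, 0.004, 0.002, 0.029], 'joint_torque': [-1.107, -40.386, -5.419, -19.64, -0.216, -0.966, -0.435], 'eef_pos': [0.514, -0.081, 0.132], 'tool_rot': [0.002, 0.856, 0.518, 0.001], 'contact_force': [-1.947, -1.163, 11.668], 'torque': [-0.293, 0.619, 0.033], 'gripper_width': 0.349}
jaw dir deg -27.66017685562121
```

View pics/wrist11.png

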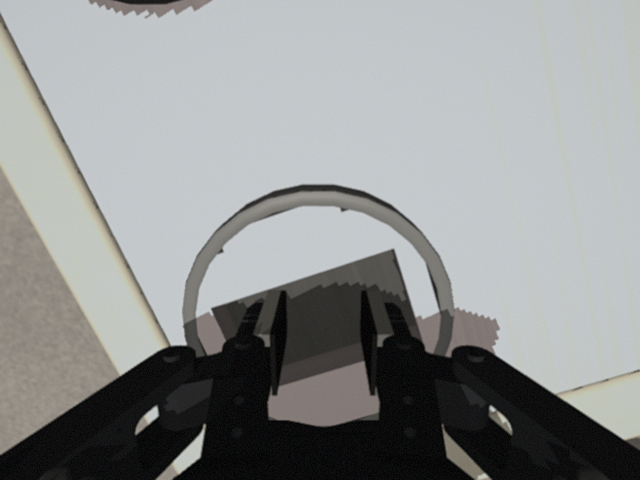

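>>> step_arm(
  increments=[
    [0,0,0,0,0,-4,0.3],
    [0,0,0,0,0,-8,0.3],
    [0,0,0,0,0,-8,0.3],
    [0,0,0.01,0,0,-8,0.3],
    [0,0,0.03,0,0,-8,0.3],
    [0,0,0.06,0,0,-8,0.3],
    [-0.02,0,0.1,0,0,-8,0.3],
    [-0.04,0,0.14,0,0,-8,0.3],
    [-0.05,0,0.17,0,0,-8,0.3],
    [-0.05,0,0.17,0,0,-8,0.3],
  ],
)

```text
t: 15.42
eef_pos: [0.4643, -0.0805, 0.3068]
tool_rot: [0.004, 0.889, 0.457, 0.004]
contact_force: [1.4, -1.3, 0.3]
gripper_width: 0.35
```

>>> step_arm(
  increments=[
    [0,0,0,0,0,0,0.3],
    [0,0,0,0,0,0,0.3],
    [0,0,0,0,0,0,0.3],
  ],
)

```text
t: 15.67
eef_pos: [0.4623, -0.0809, 0.2984]
tool_rot: [-0.001, 0.889, 0.457, -0.001]
contact_force: [0.4, -0.0, -0.4]
gripper_width: 0.349
```

```bash
python3 - <<'E'
from h import *
o=bot.get_obs();print(np.round(o["eef_pos"],3),np.round(o["contact_force"],2))
c=bot.read_camera("side");im=c["color"].copy()
cv2.imwrite("pics/side12.png",cv2.cvtColor(cv2.resize(im[170:370,220:460],None,fx=3.2,fy=3),cv2.COLOR_RGB2BGR))
cs=bot.read_camera("scene");cv2.imwrite("pics/scene12.png",cv2.cvtColor(cv2.resize(cs["color"][150:350,200:440],None,fx=3.2,fy=3),cv2.COLOR_RGB2BGR))
# slot angle from dark blobs
from itertools import product
cam=bot.read_camera("wrist");save(cam,"wrist12.png")
for n,cam in (("side",c),("scene",cs)):
  g=cv2.cvtColor(cam["color"],cv2.COLOR_RGB2GRAY)
  for nm,ctr in (("L",(.5405,.087)),("R",(.514,-.081))):
    # rectify top plane patch at floor height
    S=200;src=[];q=[(-.045,-.045),(.045,-.045),(.045,.045),(-.045,.045)]
    src=np.float32([proj(cam,np.array([ctr[0]+a,ctr[1]+b,.146])) for a,b in q])
    H=cv2.getPerspectiveTransform(src,np.float32([[0,0],[S,0],[S,S],[0,S]]))
    p=cv2.warpPerspective(g,H,(S,S));yy,xx=np.mgrid[:S,:S];mask=((xx-100)**2+(yy-100)**2<88**2)
    t=cv2.threshold(p[mask].reshape(-1,1),0,255,cv2.THRESH_OTSU)[0]
    pts=np.argwhere((p<t)&mask)[:,::-1].astype(np.float32)
    d=pts-pts.mean(0);w,v=np.linalg.eigh(d.T@d);a=np.degrees(np.arctan2(v[1,1],v[0,1]))
    print(n,nm,"slot dir deg",(a+90)%180-90, "n",len(pts),"expected -9.2")
E
```

```text
[ 0.462 -0.081  0.298] [ 0.42 -0.04 -0.44]
side L slot dir deg -8.056854 n 13071 expected -9.2
side R slot dir deg -7.8234863 n 12836 expected -9.2
scene L slot dir deg -8.838745 n 13222 expected -9.2
scene R slot dir deg -8.3688965 n 13334 expected -9.2
```

View pics/side12.png

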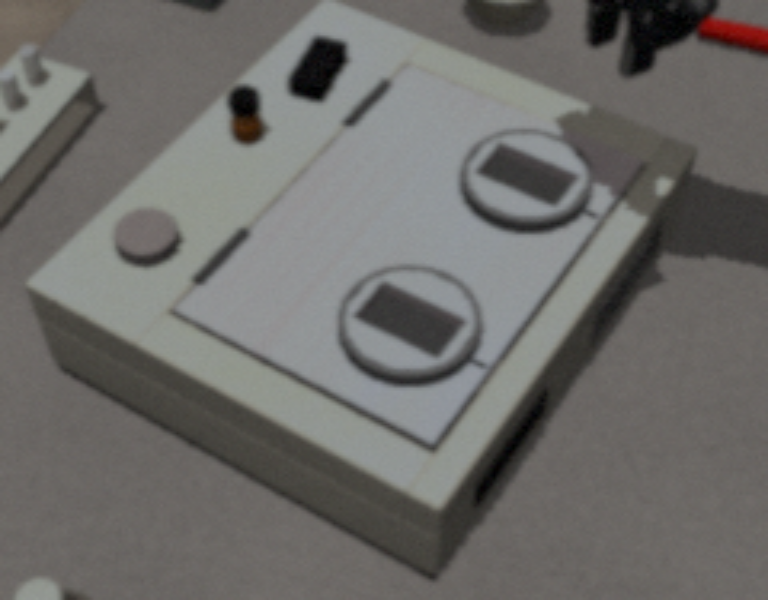

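View pics/scene12.png

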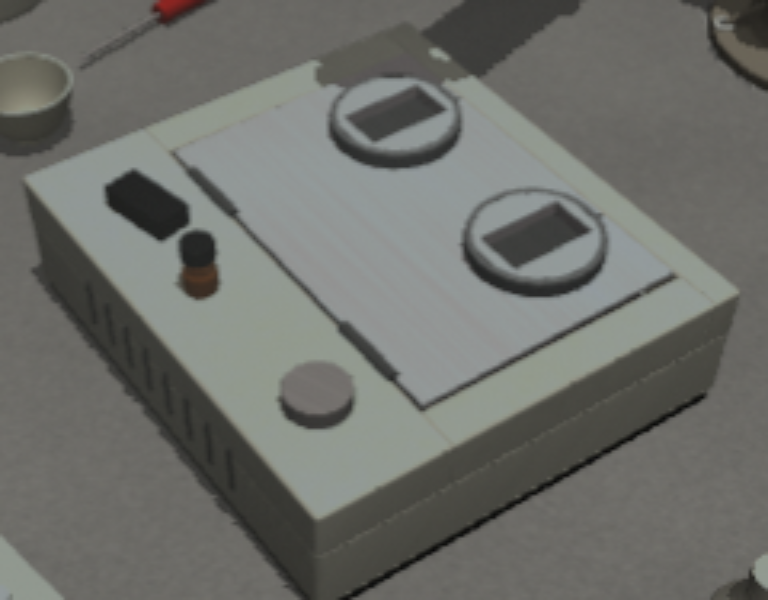

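View pics/wrist12.png

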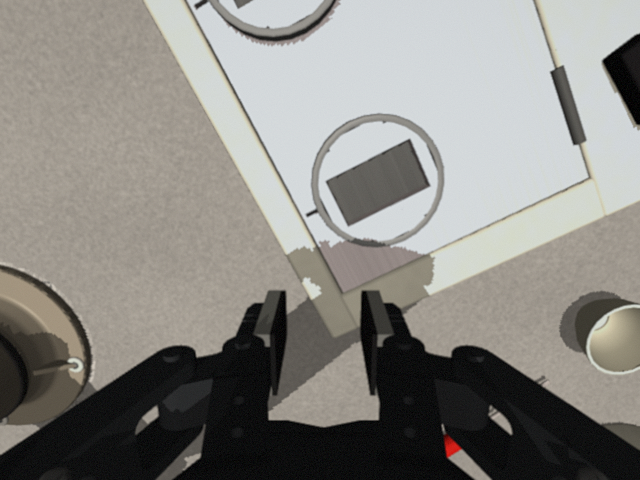

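Both slots point at their lock marks, to within about 1.5° of the analyser's x axis. The panel is down on its own, the arm is clear and nothing else has moved.

```bash
python3 -c "
from station import bot
print(bot.hand_in())"
```

```text
the job is handed in; nothing more can be done
None
```

Both fasteners are turned to their clockwise stops and the panel stays down by itself. I handed the job in at about 16 s; `hand_in` gave no verdict.

**What I did:** I put the partly opened fingertips (about 30 mm apart, along the slot) into the left slot, then the right. Each time I pressed the panel flush and turned clockwise until the fingers slipped against the stop. I used open rather than shut fingers because a shut tip could turn freely in the 40 mm slot. The pressing force I read was 10 to 22 N, well under 80 N.

**Last checks:**
- **Slots:** the side and scene cameras put both slots at -7.8° to -8.8°. The locked direction I had measured is about -9.2°, so they agree within 1.5° (about 0.03 rad, against the 0.15 rad allowed).
- **Panel:** it looks down in the side and scene pictures with the arm clear. I judged this by eye and did not measure the panel angle.
- **Surroundings:** the things in view looked unmoved. I compared them by eye only, and the beaker and wash bottle were mostly out of the last close-up pictures, though the arm never went near them.
- **Arm:** the tool is about 0.15 m above the fasteners, with the force reading near zero.

No check failed. Before any contact, the cameras differed by up to about 15 mm on the slot positions; I settled those by overlaying the collar outlines on the pictures, which matched to about 2 mm.

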